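# Plant the lamp stem in its foot

### The arm

A 6-joint arm with a two-finger parallel gripper is mounted at the origin on the work surface. World frame = base frame: x ahead of the robot, y to its left, z up, the work surface at z = 0. Lengths are in m, angles in rad, forces in N, time in s.
With the tool pointing down it reaches from about 0.375 to 0.825 m from the base axis. Payload 5.5 kg.
Tool frame: the origin (TCP) lies at the very end of the fingers, on their centre line; the grasp point (between the pads) lies 19 mm behind it (arm.grip_point_offset is the distance from the TCP to the grasp point, in m); y points along the fingers, z is the direction in which the jaws open and shut, and the axes are right-handed (so a half turn about y gives the same grasp; the last joint's range is limited). The gripper opens to 85 mm and grips with 20 to 120 N. Pads are 22 mm wide; open, the fingers measure 114 mm over their backs; the gripper's body (76 mm by 85 mm) begins 54 mm behind the grasp point. The pads swing forward as they close: fully open they stand 13 mm farther back than shut.
Start: joints at [-1.3, 0.314, -0.047, 1.21, 0, 1.571], TCP at [0.16, -0.578, 0.231] pointing down, gripper open.
Joint ranges: [-2.67, 2.67], [-0.69, 1.73], [-1.03, 1.25], [-2.08, 2.16], [-1.42, 1.45], [-3.14, 3.14]. Speed limits (rad/s): [2.39, 2.39, 3.01, 3.14, 3.14, 3.14].

### API

Orientations are given as a rotation vector (axis times angle).
In Python, from rig import arm gives the robot as it stands.
- The arm moves only by the tool carry_out, never from a script. Its argument "series" is a list of rows, each an object of numbers: "claw": the opening, from 0 (shut) to 1 (fully open); "x", "y", "z": the shift along the tool's x, y, z in units of 50 mm (1.0 is 50 mm); "rx", "ry", "rz": the turn, a rotation vector about the tool's x, y, z in rad. In form: [{"claw": .., "x": .., "y": .., "z": .., "rx": .., "ry": .., "rz": ..}, ...]. A call has 1 to 20 rows; each row shifts and turns the pose as measured when the row begins, along the tool's axes as they then stand; what a row does not reach is not made up. A row lasts 1/10 s, in which the tool goes at most 50 mm and 8.59 degrees, less where a joint would pass 70% of its speed; a pose out of reach is approached as far as the arm can. A call is refused whole if a number of a shift passes 1 or a number of a turn 0.15, either way. A call with a gripper value outside its range is refused whole. The fingers move at their own pace and stop on an object; "newtons" is the grip in N (left out, the last holds). Time passes only in rows, so rows that do not move let the fingers close. It gives the time, the measured TCP pose, the force and the opening at its end, in the units of the state.
- arm.read_state(): the state, without advancing time (a new reading comes with each control period).
- arm.read_camera(name): name is "scene" or "side" or "wrist"; returns the picture (420x560x3 uint8, red, green, blue); there is no depth.
- arm.camera_params(name): a dict with "intrinsics" (3x3 intrinsics, pixels), "R" (3x3) and "t" (3): a world point X has camera coordinates R X + t. Camera axes: x right, y down, z forward; pixel columns grow to the right and rows downward; lengths in m; the calibration is good to about 2 mm. A picture is of the moment at which its call begins: read the wrist's pose just before it. camera_params takes no time and is no camera call; for the wrist camera it gives the pose at the moment of the call.
- arm.sign_off(): hands the job in, once; it reports no verdict.
Trained networks look in the newest picture that a camera, given by its name, has taken for a name from the list of things; names that differ only in an ending like _2 or _b are one class to them, and where a whole thing is asked for, a point or a joint stands for the part that bears it (a point fixed in the world has none). Each returns a list of dicts, best first, with "confidence" (0 to 1); they miss things now and then, are a little off and sometimes report something else, mostly with a low value. They report only what shows in the picture. A call takes as long as a camera call.
- arm.regions_of(camera, name): "pixels" (420x560 bool, what is visible of it) and "extent" ([left, top, right, bottom] in pixels, round what is visible of it).
The state is a dict: "t": time; "joint_positions": joint angles; "qvel": joint speeds; "joint_torque": joint torques, N m; "tcp_pos": TCP position; "tool_rot": TCP orientation; "ft_force": force on the tool from outside, world axes, zero at the start; "wrist_torque": the same for the moment, N m; "width": finger opening in m.
Only numpy, scipy, OpenCV 4.12 (cv2) and the standard library are available. Lean on these libraries where they do the work, as an engineer would, in place of code of your own. Each camera call takes 0.05 s, during which the arm holds its last target. There are 200 camera calls.

### The job

Take the thick wooden lamp stem and fit it upright into the bore of the square wooden lamp foot. Enter edge-first: lean the stem about 15 degrees and hold it for a moment with the lower edge of its end some 5 mm inside the bore's mouth, then straighten it, slide it fully home and let go. Leave the slim stem standing where it is.

Things in the scene. Friction and masses are not known exactly. Their poses are not given: they have to be found in the camera images.
- thick_stem: The thick of two round wooden lamp stems that stand upright and loose on the table: 30 mm diameter, 140 mm long, plus a brass nipple 10 mm in diameter and 10 mm high on top; about 75 g. The lower 3 mm is bevelled to a flat end 24 mm in diameter. Origin at the centre of the lower end; z along the stem to the top (upright at the start).
- slim_stem: The slim stem, a bystander: 20 mm diameter, otherwise of the same length and shape, standing loose on the table. Origin at the centre of its lower end, z up. The two stems may have swapped places.
- square_foot: The square wooden lamp foot, 110 x 110 mm and 45 mm high, fixed to the table, with one blind round bore in the centre of its top. Origin at the centre of its underside, z up. A round wooden foot (110 mm diameter, 45 mm high, with a 22 mm bore) also stands on the table and is not to be used; the two may have swapped places.
- bore (a point): Centre of the bore's mouth, level with the top of the square foot, z up, 45 mm above the table. The bore is 33 mm in diameter and 35 mm deep with a flat floor, so that a stem fully home has its lower end 35 mm below this point.

How it is judged:
On the way:
1. the leaning thick stem (7 to 45 degrees) has the lower edge of its end in the bore's mouth: the centre of its end within 15 mm of the bore's axis and at most 2 mm above the mouth (angle between thick_stem's own z axis and vertical between 0.122 and 0.785 rad and horizontal distance between thick_stem and bore below 0.015 m and z of thick_stem in the frame of bore below 0.002 m), for 0.1 s.
At the end, for the whole second after the job is handed in: The thick stem stands in the square foot's bore, its lower end at least 28 mm below the mouth (35 mm is fully home), within 10 mm of the bore's axis and within 10 degrees of upright, at rest; the slim stem stands upright within 20 mm of where it was (z of thick_stem in the frame of bore below -0.028 m and horizontal distance between thick_stem and bore below 0.01 m and angle between each of thick_stem, slim_stem's own z axis and vertical below 0.175 rad and linear speed of thick_stem below 0.03 m/s and distance of slim_stem from where it was at the start of the episode below 0.02 m); the robot touches nothing.
It fails at once if the slim stem is knocked over or carried off (leans more than 30 degrees, or is moved more than 40 mm) (angle between slim_stem's own z axis and vertical above 0.52 rad or distance of slim_stem from where it was at the start of the episode above 0.04 m).
It also fails if it takes over 45 s, if anything falls off the work surface, if the arm or the gripper's body presses on something with over 40 N, if the wrist force passes 120 N, or if a joint passes its speed limit or range.

## Working session

There is one attempt and no reset: what is moved stays moved. The work goes in short steps, Python scripts to look and compute and a tool call to move; the robot and the scene stay as the last step left them, time stands still between calls to the robot, and variables do not carry over. Pictures are saved under pics/ and viewed, about 8 in all and at most 12, crops included, and the job is handed in when it is done.

Besides the shell and the picture viewer there is one more tool, called after "Emit:" by a JSON object that holds its "name" and its "arguments". carry_out: Moves the arm, as the interface text tells. Its arguments: {"type":"object","properties":{"series":{"type":"array"},"newtons":{"type":"number"}},"required":["series"]}

```bash
mkdir -p pics; python3 - <<'E'
from rig import arm
import cv2,numpy as np
s=arm.read_state(); print({k:np.round(v,3) for k,v in s.items()})
ims=[]
for c in ("scene","side"):
    im=arm.read_camera(c); ims.append(im[:,:,::-1])
    p=arm.camera_params(c); print(c,np.round(p["intrinsics"],1).tolist(),np.round(p["R"],3).tolist(),np.round(p["t"],3).tolist())
    for n in("thick_stem","slim_stem","square_foot"):
        for r in arm.regions_of(c,n): print(c,n,round(r["confidence"],2),r["extent"],int(r["pixels"].sum()))
cv2.imwrite("pics/a.png",cv2.resize(np.hstack(ims),(800,300)))
E
```

```text
{'t': np.float64(0.0), 'joint_positions': array([-1.3  ,  0.314, -0.048,  1.21 ,  0.   ,  1.571]), 'qvel': array([ 0.001,  0.001,  0.   ,  0.001,  0.001, -0.   ]), 'joint_torque': array([ 1.0000e-03, -5.3959e+01,  3.3975e+01,  1.9000e-02,  0.0000e+00,
        0.0000e+00]), 'tcp_pos': array([ 0.16 , -0.578,  0.23 ]), 'tool_rot': array([-0.283,  2.078, -2.075]), 'ft_force': array([-0.288, -0.112,  0.697]), 'wrist_torque': array([ 0.001, -0.003, -0.069]), 'width': np.float64(0.085)}
scene [[544.8, 0.0, 278.0], [0.0, 544.8, 209.4], [0.0, 0.0, 1.0]] [[-0.75, 0.661, 0.013], [0.48, 0.558, -0.677], [-0.455, -0.502, -0.736]] [0.368, -0.21, 1.345]
scene thick_stem 0.6 [238.8, 147.1, 258.3, 208.1] 851
scene slim_stem 0.57 [203.3, 83.3, 215.6, 141.6] 472
scene square_foot 0.69 [354.5, 273.6, 450.1, 363.4] 4624
side [[501.3, 0.0, 273.9], [0.0, 501.3, 211.9], [0.0, 0.0, 1.0]] [[-0.908, -0.419, 0.013], [-0.317, 0.666, -0.675], [0.274, -0.617, -0.737]] [0.486, 0.184, 0.95]
side thick_stem 0.95 [294.0, 150.1, 311.7, 201.6] 711
side slim_stem 0.59 [355.5, 99.9, 369.3, 153.1] 370
side square_foot 0.95 [176.7, 304.9, 260.6, 392.1] 4747
```

View pics/a.png

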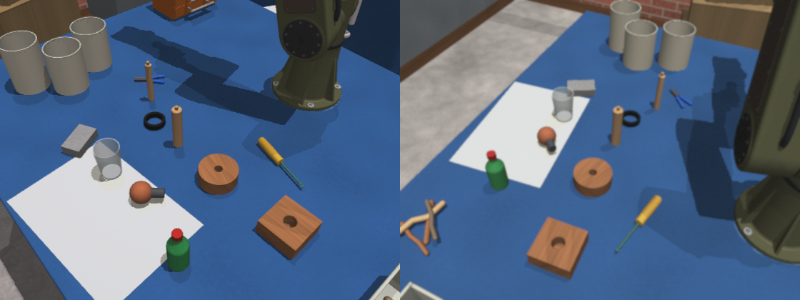

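```bash
cat >h.py <<'E'
from rig import arm
import numpy as np
from scipy.optimize import least_squares
from scipy.spatial.transform import Rotation as Ro
def proj(p,X):
    c=np.asarray(X)@np.array(p["R"]).T+p["t"]; c=c@np.array(p["intrinsics"]).T
    return c[:,:2]/c[:,2:]
a=np.linspace(0,2*np.pi,60)
def ring(r,z): return np.c_[r*np.cos(a),r*np.sin(a),0*a+z]
def stem(r): return np.vstack([ring(r-.003,0),ring(r,.003),ring(r,.14),ring(.005,.15)])
b=.055*np.array([[1,1],[1,-1],[-1,-1],[-1,1]]); box=np.vstack([np.c_[b,[0]*4],np.c_[b,[.045]*4]])
def ext(p,X): q=proj(p,X); return np.r_[q.min(0),q.max(0)]
def fit(obs,X,x0,yaw=False):   # obs: [(params,extent)]
    T=lambda v:(Ro.from_euler('z',v[2]).apply(X) if yaw else X)+[v[0],v[1],0]
    r=least_squares(lambda v:np.concatenate([ext(p,T(v))-e for p,e in obs]),x0)
    return r.x,r.fun
def st(): 
    s=arm.read_state(); return np.array(s["tcp_pos"]),Ro.from_rotvec(s["tool_rot"]).as_matrix(),s
E
python3 - <<'E'
from h import *
from scipy.spatial import ConvexHull
import cv2
O={"thick_stem":[],"slim_stem":[],"square_foot":[]}; M={}
for c in("scene","side"):
    im=arm.read_camera(c);p=arm.camera_params(c)
    for n in O:
        r=arm.regions_of(c,n)[0]; O[n].append((p,np.array(r["extent"])))
        if n=="square_foot": M[c]=(im,r["pixels"],p)
for n,X in(("thick_stem",stem(.015)),("slim_stem",stem(.01))):
    v,f=fit(O[n],X,[.4,-.2]);print(n,v.round(4),f.round(1))
# foot: yaw by mask fit
for y0 in(0,.4,.8,1.2):
    v,f=fit(O["square_foot"],box,[.5,.2,y0],True);print(v.round(4),f.round(1))
# bore: dark blob in the foot, ray to z=.045
for c,(im,m,p) in M.items():
    hull=np.zeros(m.shape,np.uint8);cv2.fillConvexPoly(hull,cv2.convexHull(np.argwhere(m)[:,::-1].astype(np.int32)),1)
    g=cv2.cvtColor(im,cv2.COLOR_RGB2GRAY); g[cv2.erode(hull,np.ones((9,9)))==0]=255
    d=(g<55).astype(np.uint8);k,l,s,ce=cv2.connectedComponentsWithStats(d)
    for i in range(1,k):
        if s[i,4]>40:
            R=np.array(p["R"]);C=-R.T@p["t"];dd=R.T@np.linalg.inv(p["intrinsics"])@np.r_[ce[i],1]
            print(c,s[i],ce[i].round(1),(C+dd*(.045-C[2])/dd[2]).round(4))
P,R,s=st();print(P,R.round(3),s["t"])
E
```

```text
thick_stem [ 0.5027 -0.0818] [ 1.1  0.5 -1.7 -1.5  0.1 -0.8 -0.5  2. ]
slim_stem [ 0.439  -0.2895] [ 2.   2.9  1.4 -1.4 -0.8 -3.4 -0.  -2.2]
[0.4853 0.322  0.0838] [ 1.6 -1.2  1.1  3.1  1.2 -2.4 -0.1 -1.2]
[0.4853 0.322  0.0838] [ 1.6 -1.2  1.1  3.1  1.2 -2.4 -0.1 -1.2]
[0.4873 0.3254 0.593 ] [10.6  5.2 -8.6 -0.5  9.3  2.5 -7.  -4.5]
[0.4853 0.322  1.6546] [ 1.6 -1.2  1.1  3.1  1.2 -2.4 -0.1 -1.2]
scene [405 305  10  12  67] [410.4 311.5] [0.4814 0.3293 0.045 ]
scene [362 313  51  44 296] [388.8 336.7] [0.546  0.3369 0.045 ]
[ 0.1604977  -0.57815     0.23133944] [[-0.964 -0.     0.268]
 [-0.268 -0.    -0.964]
 [ 0.    -1.     0.   ]] 0.8
```

Emit:
{"name": "carry_out", "arguments": {"series": [{"claw":1,"x":-0.96,"y":0,"z":-0.18,"rx":0,"ry":-0.088,"rz":0},{"claw":1,"x":-0.96,"y":0,"z":-0.18,"rx":0,"ry":-0.088,"rz":0},{"claw":1,"x":-0.96,"y":0,"z":-0.18,"rx":0,"ry":-0.088,"rz":0},{"claw":1,"x":-0.96,"y":0,"z":-0.18,"rx":0,"ry":-0.088,"rz":0},{"claw":1,"x":-0.96,"y":0,"z":-0.18,"rx":0,"ry":-0.088,"rz":0},{"claw":1,"x":-0.96,"y":0,"z":-0.18,"rx":0,"ry":-0.088,"rz":0},{"claw":1,"x":-0.96,"y":0,"z":-0.18,"rx":0,"ry":-0.088,"rz":0},{"claw":1,"x":-0.96,"y":0,"z":-0.18,"rx":0,"ry":-0.088,"rz":0},{"claw":1,"x":-0.96,"y":0,"z":-0.18,"rx":0,"ry":-0.088,"rz":0},{"claw":1,"x":-0.96,"y":0,"z":-0.18,"rx":0,"ry":-0.088,"rz":0},{"claw":1,"x":-0.96,"y":0,"z":-0.18,"rx":0,"ry":-0.088,"rz":0},{"claw":1,"x":-0.96,"y":0,"z":-0.18,"rx":0,"ry":-0.088,"rz":0}]}}

```text
t: 2.0
tcp_pos: [0.4928, -0.1192, 0.2301]
tool_rot: [-1.1, 1.358, -1.372]
ft_force: [-0.1, 0.3, 0.0]
width: 0.0853
```

```bash
python3 - <<'E'
from h import *
import cv2
P,R,s=st();print(P.round(4),R.round(3),s["joint_positions"].round(3),s["t"])
print("to stem, tool frame /50mm",((R.T@(np.array([.503,-.082,.231])-P))/.05).round(3))
p=arm.camera_params("wrist");im=arm.read_camera("wrist")
q=proj(p,[[.503,-.082,.15],[.503,-.082,0]]);print(q)
print([(r["extent"],r["confidence"]) for r in arm.regions_of("wrist","thick_stem")])
cv2.imwrite("pics/b.png",im[:,:,::-1])
E
```

```text
[ 0.4928 -0.1192  0.2301] [[-0.212  0.005  0.977]
 [-0.977 -0.006 -0.212]
 [ 0.004 -1.     0.006]] [-0.235  0.134 -0.277  1.153 -0.004  1.55 ] 2.0
to stem, tool frame /50mm [-0.769 -0.021  0.041]
[[288.85750715 165.04142215]
 [286.49212942 136.45220618]]
[([264.3, 124.8, 307.6, 185.2], 0.65)]
```

View pics/b.png

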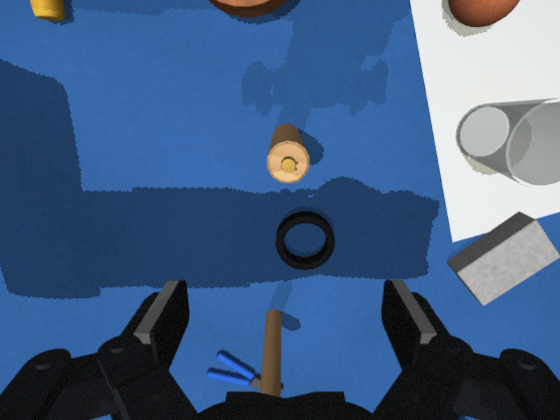

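Emit:
{"name": "carry_out", "arguments": {"series": [{"claw":1,"x":-0.77,"y":0,"z":0.04,"rx":0,"ry":-0.07,"rz":0},{"claw":1,"x":0,"y":0,"z":0,"rx":0,"ry":0,"rz":0},{"claw":1,"x":0,"y":0.7,"z":0,"rx":0,"ry":0,"rz":0}]}}

```text
t: 2.4
tcp_pos: [0.5071, -0.0772, 0.1992]
tool_rot: [-1.135, 1.294, -1.318]
ft_force: [0.9, -0.1, -0.2]
width: 0.0852
```

```bash
python3 - <<'E'
from h import *
P,R,s=st();print(P.round(4),R.round(3),s["t"])
p=arm.camera_params("wrist");im=arm.read_camera("wrist")
print(proj(p,[[.503,-.082,.15]]))
for r in arm.regions_of("wrist","thick_stem"): 
    print(r["confidence"],np.round(r["extent"]), ext(p,stem(.015)+[.503,-.082,0]).round())
    print(fit([(p,np.array(r["extent"]))],stem(.015),[.503,-.082]))
print("to stem, tool /50mm",((R.T@(np.array([.503,-.082,.095])-P))/.05).round(3))
E
```

```text
[ 0.5071 -0.0772  0.1992] [[-0.134  0.014  0.991]
 [-0.991 -0.006 -0.134]
 [ 0.004 -1.     0.015]] 2.4
[[280.1220015  245.84590311]]
0.97 [254. 170. 300. 261.] [257. 170. 303. 260.]
(array([ 0.50105753, -0.08208633]), array([-0.0642615 ,  0.25212176,  0.06383328, -0.17750802]))
to stem, tool /50mm [ 0.097  2.083 -0.099]
```

Emit:
{"name": "carry_out", "arguments": {"series": [{"claw":1,"x":0.1,"y":0.3,"z":-0.12,"rx":-0.014,"ry":0,"rz":0.006},{"claw":1,"x":0,"y":0.6,"z":0,"rx":0,"ry":0,"rz":0},{"claw":1,"x":0,"y":0.6,"z":0,"rx":0,"ry":0,"rz":0},{"claw":1,"x":0,"y":0.5,"z":0,"rx":0,"ry":0,"rz":0},{"claw":1,"x":0,"y":0.0,"z":0,"rx":0,"ry":0,"rz":0}]}}

```text
t: 3.0
tcp_pos: [0.4919, -0.0865, 0.0909]
tool_rot: [-1.146, 1.326, -1.305]
ft_force: [-0.8, 0.4, -0.5]
width: 0.0854
```

```bash
python3 - <<'E'
from h import *
P,R,s=st();print(P.round(4),R.round(3),s["t"])
print("to stem, tool /50mm",((R.T@(np.array([.502,-.082,.095])-P))/.05).round(3))
E
```

```text
[ 0.4919 -0.0865  0.0909] [[-0.143 -0.014  0.99 ]
 [-0.99   0.004 -0.143]
 [-0.002 -1.    -0.014]] 3.0
to stem, tool /50mm [-0.119 -0.085  0.187]
```

Emit:
{"name": "carry_out", "arguments": {"series": [{"claw":1,"x":-0.12,"y":-0.08,"z":0.19,"rx":0.014,"ry":0,"rz":-0.004},{"claw":1,"x":0,"y":0,"z":0,"rx":0,"ry":0,"rz":0},{"claw":1,"x":0,"y":0,"z":0,"rx":0,"ry":0,"rz":0}]}}

```text
t: 3.3
tcp_pos: [0.5044, -0.0836, 0.0981]
tool_rot: [-1.136, 1.313, -1.319]
ft_force: [0.1, -0.5, -0.2]
width: 0.0853
```

```bash
python3 - <<'E'
from h import *
import cv2
P,R,s=st();print(P.round(4),R.round(3),s["t"])
print("to stem, tool /50mm",((R.T@(np.array([.502,-.082,.095])-P))/.05).round(3))
im=arm.read_camera("wrist")
cv2.imwrite("pics/c.png",im[:,:,::-1])
E
```

```text
[ 0.5044 -0.0836  0.0981] [[-0.146  0.003  0.989]
 [-0.989 -0.003 -0.146]
 [ 0.002 -1.     0.003]] 3.3
to stem, tool /50mm [-0.025  0.061 -0.052]
```

View pics/c.png

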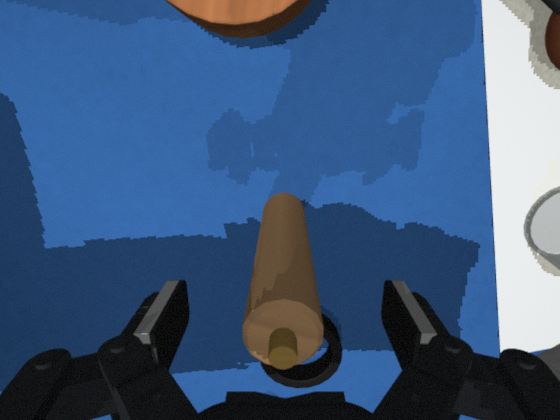

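Emit:
{"name": "carry_out", "arguments": {"newtons": 50, "series": [{"claw":0.6,"x":0,"y":0,"z":0},{"claw":0.45},{"claw":0},{"claw":0},{"claw":0},{"claw":0}]}}

```text
schema error: expected keys claw, x, y, z, rx, ry, rz
```

Emit:
{"name": "carry_out", "arguments": {"newtons": 50, "series": [{"claw":0.6,"x":0,"y":0,"z":0,"rx":0,"ry":0,"rz":0},{"claw":0.4,"x":0,"y":0,"z":0,"rx":0,"ry":0,"rz":0},{"claw":0,"x":0,"y":0,"z":0,"rx":0,"ry":0,"rz":0},{"claw":0,"x":0,"y":0,"z":0,"rx":0,"ry":0,"rz":0},{"claw":0,"x":0,"y":0,"z":0,"rx":0,"ry":0,"rz":0},{"claw":0,"x":0,"y":0,"z":0,"rx":0,"ry":0,"rz":0},{"claw":0,"x":0,"y":0,"z":0,"rx":0,"ry":0,"rz":0}]}}

```text
t: 4.05
tcp_pos: [0.5064, -0.0837, 0.1006]
tool_rot: [-1.134, 1.308, -1.322]
ft_force: [1.3, 0.4, -0.0]
width: 0.0291
```

```bash
python3 - <<'E'
from h import *
P,R,s=st();print(P.round(4),R.round(3),s["t"],s["joint_positions"].round(2))
E
```

```text
[ 0.5064 -0.0837  0.1006] [[-0.145  0.007  0.989]
 [-0.989 -0.004 -0.145]
 [ 0.003 -1.     0.008]] 4.05 [-0.16  0.24 -0.46  0.86 -0.    1.55]
```

Emit:
{"name": "carry_out", "arguments": {"series": [{"claw":0,"x":0,"y":-0.6,"z":0,"rx":-0.007,"ry":0,"rz":0.004},{"claw":0,"x":0,"y":-0.7,"z":0,"rx":0,"ry":0,"rz":0},{"claw":0,"x":0,"y":-0.7,"z":0,"rx":0,"ry":0,"rz":0},{"claw":0,"x":-0.5,"y":0,"z":0.06,"rx":0,"ry":-0.045,"rz":0},{"claw":0,"x":-0.92,"y":0,"z":0.11,"rx":0,"ry":-0.083,"rz":0},{"claw":0,"x":-0.92,"y":0,"z":0.11,"rx":0,"ry":-0.083,"rz":0},{"claw":0,"x":-0.92,"y":0,"z":0.11,"rx":0,"ry":-0.083,"rz":0},{"claw":0,"x":-0.92,"y":0,"z":0.11,"rx":0,"ry":-0.083,"rz":0},{"claw":0,"x":-0.92,"y":0,"z":0.11,"rx":0,"ry":-0.083,"rz":0},{"claw":0,"x":-0.92,"y":0,"z":0.11,"rx":0,"ry":-0.083,"rz":0},{"claw":0,"x":-0.5,"y":0,"z":0.06,"rx":0,"ry":-0.045,"rz":0},{"claw":0,"x":0,"y":0,"z":0,"rx":0,"ry":0,"rz":0}]}}

```text
t: 5.25
tcp_pos: [0.5057, 0.2516, 0.2022]
tool_rot: [-1.393, 0.866, -0.859]
ft_force: [-0.4, -0.8, -0.2]
width: 0.029
```

```bash
python3 - <<'E'
from h import *
import cv2
P,R,s=st();print(P.round(4),R.round(3),s["t"],s["joint_positions"].round(2))
p=arm.camera_params("wrist");im=arm.read_camera("wrist")
print(proj(p,[[.485,.322,.045]]),proj(p,ring(.0165,.045)+[.485,.322,0])[::15])
for r in arm.regions_of("wrist","square_foot"): print(r["confidence"],np.round(r["extent"]))
print("to foot",((R.T@(np.array([.485,.322,.195])-P))/.05).round(3))
cv2.imwrite("pics/d.png",im[:,:,::-1])
E
```

```text
[0.5057 0.2516 0.2022] [[ 0.445 -0.004  0.895]
 [-0.895  0.002  0.446]
 [-0.004 -1.    -0.002]] 5.25 [ 0.46  0.26 -0.18  1.13  0.    1.57]
[[302.73683005 109.09011473]] [[320.03732811 118.12868824]
 [311.44855531  90.18245011]
 [284.70959605 100.90849179]
 [295.25677586 127.78227511]]
0.75 [221.  12. 389. 193.]
to foot [-1.445  0.148  0.258]
```

View pics/d.png

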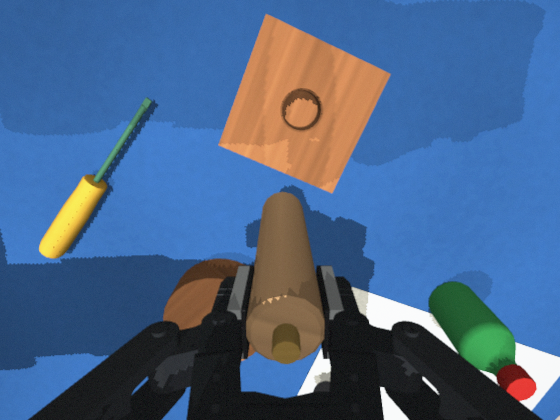

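```bash
cat >look.py <<'E'
from h import *
import cv2
def toolstem(P,R,dx,dz,L,tilt=(0,0)):  # stem base at tool (dx,L,dz), stem z=-tool y
    X=stem(.015); Y=np.c_[X[:,0],-X[:,2],X[:,1]]
    g=np.array([dx,-.019,dz]); Y=Y+[dx,L,dz]; Y=Ro.from_euler('xz',tilt).apply(Y-g)+g
    return Y@R.T+P
def edges(mask):
    ys=np.where(mask.any(1))[0]; y0=ys.min(); rows=np.arange(y0+12,y0+60,6)
    return y0,rows,np.array([[np.where(mask[y])[0].min(),np.where(mask[y])[0].max()+1] for y in rows])
def pmask(p,X):
    m=np.zeros((420,560),np.uint8); q=proj(p,X)
    cv2.fillConvexPoly(m,cv2.convexHull(np.round(q*16).astype(np.int32)),1,shift=4); return m>0
E
python3 - <<'E'
from look import *
P,R,s=st();p=arm.camera_params("wrist");im=arm.read_camera("wrist")
r=arm.regions_of("wrist","thick_stem");print([ (x["confidence"],np.round(x["extent"])) for x in r])
y0,rows,e=edges(r[0]["pixels"]);print("obs",y0,e.mean(1),e[:,1]-e[:,0])
for dx,dz in((0,0),(-.003,0),(0,-.003)):
    y,_,f=edges(pmask(p,toolstem(P,R,dx,dz,.1006)));print(dx,dz,y,f.mean(1),f[:,1]-f[:,0])
# bore rim: dark ring pixels -> ellipse
g=cv2.cvtColor(im,cv2.COLOR_RGB2GRAY);c=np.zeros(g.shape,np.uint8);cv2.circle(c,(301,108),26,1,-1)
d=((g<85)&(c>0)).astype(np.uint8);pts=np.argwhere(d)[:,::-1].astype(np.float32)
h=cv2.convexHull(pts);(cx,cy),ax,an=cv2.fitEllipse(h);print("rim",cx,cy,ax)
Rc=np.array(p["R"]);C=-Rc.T@p["t"];dd=Rc.T@np.linalg.inv(p["intrinsics"])@[cx,cy,1];print("bore",C+dd*(.045-C[2])/dd[2])
q=cv2.fitEllipse(proj(p,ring(.0165,.045)+[.485,.322,0]).astype(np.float32));print("pred",q)
E
```

```text
[(0.73, array([243., 194., 322., 365.]))]
obs 193 [282.5 282.  282.  282.  282.5 282.5 283.  283.5] [37 40 42 44 47 49 50 53]
0 0 194 [288.  287.5 288.  288.  288.  288.  288.  288. ] [38 41 44 46 48 50 52 54]
-0.003 0 190 [287.5 288.  288.  288.  288.  288.  288.  288. ] [39 42 44 46 48 50 52 54]
0 -0.003 194 [283.5 283.5 283.5 283.5 283.5 283.  283.  283. ] [39 41 43 45 47 50 52 54]
rim 301.9566650390625 105.43684387207031 (38.23814010620117, 41.72607421875)
bore [0.48409924 0.32153157 0.045     ]
pred ((303.1805419921875, 105.01939392089844), (39.36844253540039, 41.33998489379883), 10.40670108795166)
```

Emit:
{"name": "carry_out", "arguments": {"series": [{"claw":0,"x":-0.6,"y":0,"z":0.12,"rx":0,"ry":0,"rz":0},{"claw":0,"x":-0.6,"y":0.1,"z":0.1,"rx":0,"ry":0,"rz":0},{"claw":0,"x":-0.22,"y":0.1,"z":0.1,"rx":0,"ry":0,"rz":0},{"claw":0,"x":0,"y":0,"z":0,"rx":0,"ry":0,"rz":0},{"claw":0,"x":0,"y":0,"z":0,"rx":0,"ry":0,"rz":0}]}}

```text
t: 5.95
tcp_pos: [0.4931, 0.3129, 0.1923]
tool_rot: [-1.389, 0.878, -0.877]
ft_force: [0.8, 1.1, -0.5]
width: 0.0288
```

```bash
cat >>look.py <<'E'
def rows_of(m):
    y0,_,_=0,0,0
def seen(cams=("scene","side","wrist"),name=None,show=True):
    P,R,s=st(); print(P.round(4),R.round(3).tolist(),round(s["t"],2),s["ft_force"].round(1))
    ims=[]
    for c in cams:
        p=arm.camera_params(c);im=arm.read_camera(c).copy()
        rr=arm.regions_of(c,"thick_stem")
        for r in rr[:1]: print(c,round(r["confidence"],2),np.round(r["extent"],1),"pred",ext(p,toolstem(P,R,0,0,.1006)).round(1))
        for q in proj(p,P+np.array([[0,.1006,0],[0,-.04,0]])@R.T): cv2.drawMarker(im,tuple(int(v) for v in q),(255,0,255),0,7)
        q=proj(p,ring(.0165,.045)+[.4848,.322,0]); cv2.polylines(im,[np.round(q*16).astype(np.int32)],True,(0,255,0),1,cv2.LINE_AA,4)
        b=proj(p,[[.4848,.322,.1]])[0]; x,y=np.clip(b-[65,75],0,[430,270]).astype(int)
        ims.append(cv2.resize(im[y:y+150,x:x+130],(260*1,300),interpolation=cv2.INTER_CUBIC) if c!="wrist" else cv2.resize(im,(400,300))[:,70:350])
    if name: cv2.imwrite(name,np.hstack(ims)[:,:,::-1])
E
python3 -c "
from look import *
seen(name='pics/e.png')"
```

```text
[0.4931 0.3129 0.1923] [[0.428, -0.002, 0.904], [-0.904, -0.002, 0.428], [0.001, -1.0, -0.003]] 5.95 [ 0.8  1.1 -0.5]
scene 0.65 [396.9 249.4 432.2 299.5] pred [394.6 231.8 431.4 300.3]
side 0.57 [199.9 264.9 226.3 324.4] pred [200.6 259.1 227.1 325. ]
wrist 0.88 [242.9 191.  324.1 365.6] pred [247.9 194.  329.9 370.1]
```

View pics/e.png

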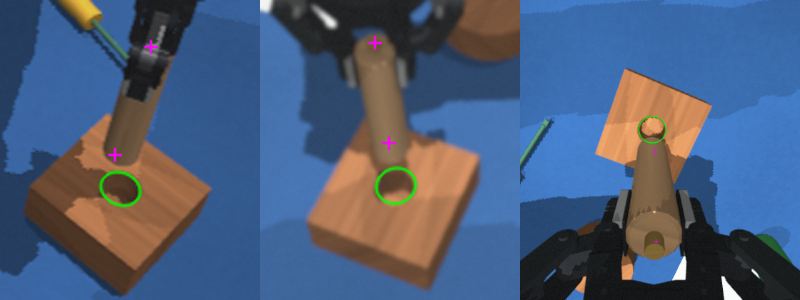

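Emit:
{"name": "carry_out", "arguments": {"series": [{"claw":0,"x":0,"y":0,"z":-0.25,"rx":0.09,"ry":0,"rz":0},{"claw":0,"x":0,"y":0,"z":-0.25,"rx":0.09,"ry":0,"rz":0},{"claw":0,"x":0,"y":0,"z":0,"rx":0.085,"ry":0,"rz":0},{"claw":0,"x":0,"y":0,"z":0,"rx":0,"ry":0,"rz":0},{"claw":0,"x":0,"y":0,"z":0,"rx":0,"ry":0,"rz":0}]}}

```text
t: 6.75
tcp_pos: [0.4702, 0.3008, 0.1886]
tool_rot: [-1.155, 0.732, -0.959]
ft_force: [0.6, -0.0, -0.7]
width: 0.0292
```

```bash
cat >>look.py <<'E'
B=np.array([.4862,.3225,.045]); OFF=np.array([-.001,.1006,-.001])
def need(off,dz):  # base goal: bore + off (m, along tool-z horizontal) and dz above mouth
    P,R,s=st(); r=R[:,2]*[1,1,0]; r/=np.linalg.norm(r)
    base=P+R@OFF; g=B+off*r+[0,0,dz]
    print(P.round(4),"t",round(s["t"],2),"F",s["ft_force"].round(1),"lean",np.degrees(np.arccos(-R[2,1])).round(1),"y",R[:,1].round(3))
    print("base-bore mm",((base-B)*1e3).round(1),"radial",round(float((base-B)@r)*1e3,1),"need/50",(R.T@(g-base)/.05).round(3),"down1mm",(R.T@[0,0,-.001]/.05).round(4))
E
python3 - <<'E'
from look import *
need(.003,.02)
for c in("scene","side"):
    p=arm.camera_params(c);im=arm.read_camera(c);P,R,s=st()
    r=arm.regions_of(c,"thick_stem")
    if r: print(c,r[0]["extent"],ext(p,toolstem(P,R,-.001,-.001,.1006)).round(1))
E
```

```text
[0.4702 0.3008 0.1886] t 6.75 F [ 0.6 -0.  -0.7] lean 15.2 y [ 0.238  0.111 -0.965]
base-bore mm [  6.7 -10.   46.3] radial 1.8 need/50 [-0.239  0.513 -0.114] down1mm [-0.      0.0193 -0.0053]
scene [394.9, 226.4, 437.0, 297.8] [394.6 217.2 435.8 298.8]
side [211.3, 264.1, 243.1, 323.3] [208.6 261.2 246.3 325.3]
```

Emit:
{"name": "carry_out", "arguments": {"series": [{"claw":0,"x":-0.24,"y":0.12,"z":-0.02,"rx":0,"ry":0,"rz":0},{"claw":0,"x":0,"y":0.2,"z":-0.05,"rx":0,"ry":0,"rz":0},{"claw":0,"x":0,"y":0.12,"z":-0.04,"rx":0,"ry":0,"rz":0},{"claw":0,"x":0,"y":0,"z":0,"rx":0,"ry":0,"rz":0},{"claw":0,"x":0,"y":0,"z":0,"rx":0,"ry":0,"rz":0}]}}

```text
t: 7.45
tcp_pos: [0.468, 0.3149, 0.1627]
tool_rot: [-1.158, 0.733, -0.959]
ft_force: [-0.3, -0.7, 0.1]
width: 0.029
```

```bash
python3 - <<'E'
from look import *
need(.003,-.002)
P,R,s=st();ims=[]
for c in("scene","side"):
    p=arm.camera_params(c);im=arm.read_camera(c)
    b=proj(p,[B])[0].astype(int); k=im[b[1]-60:b[1]+40,b[0]-65:b[0]+65]
    k=cv2.resize(k,(390*1,300),interpolation=cv2.INTER_CUBIC)
    for X,col in((ring(.0165,0)+B,(0,255,0)),):
        q=(proj(p,X)-b+[65,60])*3; cv2.polylines(k,[np.round(q*16).astype(np.int32)],True,col,1,cv2.LINE_AA,4)
    o=ring(.015,0)@np.array([[1,0,0],[0,0,1],[0,-1,0]])+OFF-[0,.003,0]
    q=(proj(p,o@R.T+P)-b+[65,60])*3; cv2.polylines(k,[np.round(q*16).astype(np.int32)],True,(255,0,255),1,cv2.LINE_AA,4)
    ims.append(k)
cv2.imwrite("pics/f.png",np.hstack(ims)[:,:,::-1])
E
```

```text
[0.468  0.3149 0.1627] t 7.45 F [-0.3 -0.7  0.1] lean 15.1 y [ 0.236  0.11  -0.965]
base-bore mm [ 4.2  4.  20.3] radial 5.6 need/50 [ 0.036  0.417 -0.165] down1mm [-0.      0.0193 -0.0052]
```

View pics/f.png

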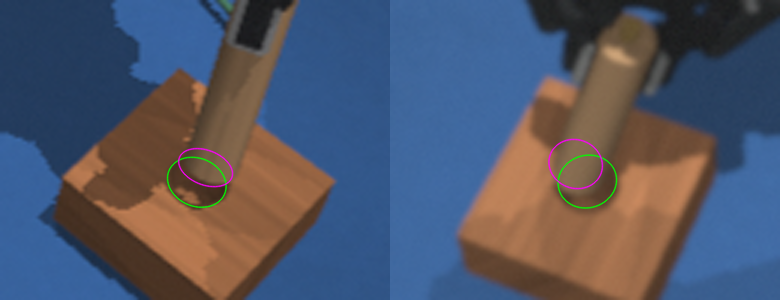

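Emit:
{"name": "carry_out", "arguments": {"series": [{"claw":0,"x":0.06,"y":0.1,"z":-0.03,"rx":0,"ry":0,"rz":0},{"claw":0,"x":0,"y":0.1,"z":-0.03,"rx":0,"ry":0,"rz":0},{"claw":0,"x":0,"y":0.08,"z":-0.02,"rx":0,"ry":0,"rz":0},{"claw":0,"x":0,"y":0,"z":0,"rx":0,"ry":0,"rz":0},{"claw":0,"x":0,"y":0,"z":0,"rx":0,"ry":0,"rz":0}]}}

```text
t: 8.05
tcp_pos: [0.4697, 0.3115, 0.1479]
tool_rot: [-1.156, 0.733, -0.96]
ft_force: [1.2, -0.5, -0.5]
width: 0.0287
```

```bash
sed -i 's/^B=.*/B=np.array([.4852,.322,.045]); OFF=np.array([-.0015,.1006,-.0045])/' look.py; cat >>look.py <<'E'
def crop(name):
    P,R,s=st();ims=[]
    for c in("scene","side"):
        p=arm.camera_params(c);im=arm.read_camera(c)
        b=proj(p,[B])[0].astype(int); k=im[b[1]-60:b[1]+40,b[0]-65:b[0]+65]
        k=cv2.resize(k,(390,300),interpolation=cv2.INTER_CUBIC)
        o=ring(.015,0)@np.array([[1,0,0],[0,0,1],[0,-1,0]])+OFF-[0,.003,0]
        for X,col in((ring(.0165,0)+B,(0,255,0)),(o@R.T+P,(255,0,255))):
            q=(proj(p,X)-b+[65,60])*3; cv2.polylines(k,[np.round(q*16).astype(np.int32)],True,col,1,cv2.LINE_AA,4)
        ims.append(k)
    cv2.imwrite(name,np.hstack(ims)[:,:,::-1])
E
python3 -c "
from look import *
need(.003,-.002);crop('pics/g.png')"
```

```text
[0.4697 0.3115 0.1479] t 8.05 F [ 1.2 -0.5 -0.5] lean 15.2 y [ 0.237  0.111 -0.965]
base-bore mm [3.8 0.2 4.6] radial 3.5 need/50 [-0.029  0.125 -0.045] down1mm [-0.      0.0193 -0.0052]
```

View pics/g.png

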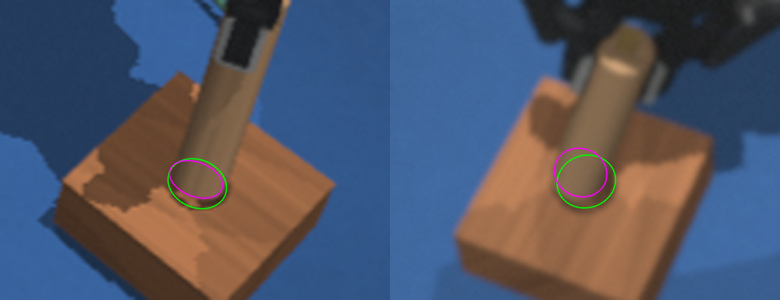

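```bash
python3 - <<'E'
from look import *
P,R,s=st()
A=[];b=[]
for c in("scene","side","wrist"):
    p=arm.camera_params(c);im=arm.read_camera(c)
    rs=arm.regions_of(c,"thick_stem"); m=rs[0]["pixels"] if rs else None
    if m is None: print(c,"none"); continue
    def cen(mm,rows): return np.array([np.r_[np.where(mm[y])[0].min(),np.where(mm[y])[0].max()+1.] if mm[y].any() else [np.nan]*2 for y in rows])
    ys=np.where(m.any(1))[0]
    rows=np.arange(ys.max()-28,ys.max()-10,3) if c!="wrist" else np.arange(ys.min()+10,ys.min()+50,5)
    pm=lambda dx,dz:pmask(p,toolstem(P,R,dx,dz,.1006))
    o=cen(m,rows);f=cen(pm(-.0015,-.0045),rows)
    print(c,rs[0]["confidence"],"bottom",ys.max(),"obs-pred left/right",(o-f).T.tolist(), "px/4mm dx",np.nanmean(cen(pm(.0025,-.0045),rows)-f).round(2),"dz",np.nanmean(cen(pm(-.0015,-.0005),rows)-f).round(2))
E
```

```text
scene 0.97 bottom 314 obs-pred left/right [[0.0, 1.0, 1.0, 1.0, 1.0, 1.0], [0.0, 0.0, 0.0, 0.0, 0.0, -1.0]] px/4mm dx -3.0 dz 0.0
side 0.69 bottom 344 obs-pred left/right [[-1.0, -1.0, -1.0, -1.0, -1.0, -1.0], [-3.0, -2.0, -3.0, -3.0, -3.0, -3.0]] px/4mm dx -0.67 dz -2.58
wrist 0.94 bottom 363 obs-pred left/right [[1.0, 1.0, 1.0, 2.0, 2.0, 3.0, 3.0, 3.0], [0.0, 0.0, 1.0, 1.0, 2.0, 3.0, 2.0, 2.0]] px/4mm dx 0.0 dz 6.0
```

Emit:
{"name": "carry_out", "arguments": {"series": [{"claw":0,"x":0,"y":0.06,"z":-0.06,"rx":0,"ry":0,"rz":0},{"claw":0,"x":0,"y":0.06,"z":-0.02,"rx":0,"ry":0,"rz":0},{"claw":0,"x":0,"y":0,"z":0,"rx":0,"ry":0,"rz":0},{"claw":0,"x":0,"y":0,"z":0,"rx":0,"ry":0,"rz":0}]}}

```text
t: 8.85
tcp_pos: [0.4674, 0.3106, 0.1407]
tool_rot: [-1.156, 0.733, -0.96]
ft_force: [-0.8, 0.4, -1.0]
width: 0.0285
```

```bash
sed -i 's/^B=.*/B=np.array([.4852,.322,.045]); OFF=np.array([-.0015,.1006,-.0027])/' look.py
python3 -c "
from look import *
need(.003,-.002)"
```

```text
[0.4674 0.3106 0.1407] t 8.85 F [-0.8  0.4 -1. ] lean 15.2 y [ 0.238  0.111 -0.965]
base-bore mm [ 3.1  0.  -2.1] radial 2.9 need/50 [-0.026 -0.002  0.003] down1mm [-0.      0.0193 -0.0052]
```

Emit:
{"name": "carry_out", "arguments": {"series": [{"claw":0,"x":0,"y":0.03,"z":-0.01,"rx":0,"ry":0,"rz":0},{"claw":0,"x":0,"y":0,"z":0,"rx":0,"ry":0,"rz":0},{"claw":0,"x":0,"y":0,"z":0,"rx":0,"ry":0,"rz":0}]}}

```text
t: 9.15
tcp_pos: [0.4674, 0.3106, 0.1389]
tool_rot: [-1.156, 0.733, -0.96]
ft_force: [0.1, -0.8, -0.6]
width: 0.029
```

```bash
python3 -c "
from look import *
need(.003,-.0035);crop('pics/h.png')"
```

```text
[0.4674 0.3106 0.1389] t 9.15 F [ 0.1 -0.8 -0.6] lean 15.2 y [ 0.238  0.111 -0.965]
base-bore mm [ 3.1 -0.  -3.9] radial 2.8 need/50 [-0.026 -0.006  0.006] down1mm [-0.      0.0193 -0.0052]
```

View pics/h.png

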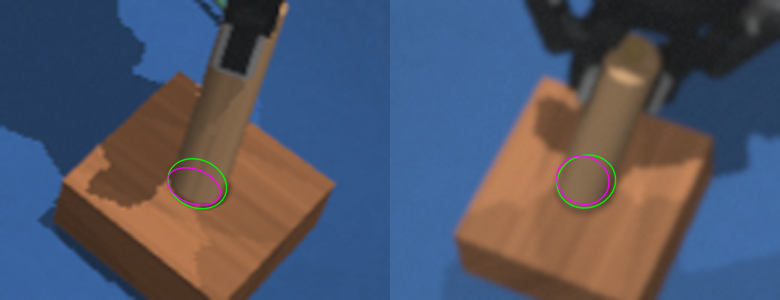

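Emit:
{"name": "carry_out", "arguments": {"series": [{"claw":0,"x":0,"y":0,"z":0.095,"rx":-0.053,"ry":0,"rz":0},{"claw":0,"x":0,"y":0,"z":0.095,"rx":-0.053,"ry":0,"rz":0},{"claw":0,"x":0,"y":0,"z":0.095,"rx":-0.053,"ry":0,"rz":0},{"claw":0,"x":0,"y":0,"z":0.095,"rx":-0.053,"ry":0,"rz":0},{"claw":0,"x":0,"y":0,"z":0.095,"rx":-0.053,"ry":0,"rz":0},{"claw":0,"x":0,"y":0,"z":0,"rx":0,"ry":0,"rz":0},{"claw":0,"x":0,"y":0,"z":0,"rx":0,"ry":0,"rz":0}]}}

```text
t: 9.95
tcp_pos: [0.4895, 0.3211, 0.1429]
tool_rot: [-1.392, 0.883, -0.878]
ft_force: [0.6, -0.9, -0.7]
width: 0.029
```

```bash
python3 -c "
from look import *
need(0,-.01);P,R,s=st();print(R.round(3))
crop('pics/i.png')"
```

```text
[0.4895 0.3211 0.1429] t 9.95 F [ 0.6 -0.9 -0.7] lean 0.4 y [-0.006 -0.003 -1.   ]
base-bore mm [ 0.7 -1.  -2.7] radial 0.2 need/50 [-0.024  0.146 -0.003] down1mm [-0.      0.02    0.0001]
[[ 0.426 -0.006  0.905]
 [-0.905 -0.003  0.426]
 [ 0.    -1.    -0.007]]
```

View pics/i.png

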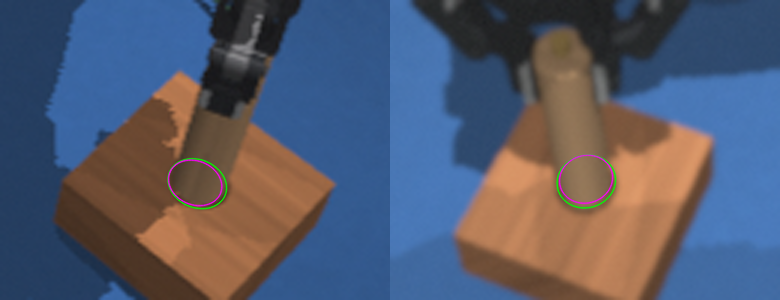

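Emit:
{"name": "carry_out", "arguments": {"series": [{"claw":0,"x":0.03,"y":0.04,"z":0,"rx":0.006,"ry":0,"rz":0},{"claw":0,"x":0,"y":0.04,"z":0,"rx":0,"ry":0,"rz":0},{"claw":0,"x":0,"y":0.04,"z":0,"rx":0,"ry":0,"rz":0},{"claw":0,"x":0,"y":0,"z":0,"rx":0,"ry":0,"rz":0}]}}

```text
t: 10.45
tcp_pos: [0.488, 0.3188, 0.1373]
tool_rot: [-1.384, 0.878, -0.88]
ft_force: [-0.7, -0.1, -0.2]
width: 0.0287
```

```bash
python3 -c "
from look import *
need(0,-.01);P,R,s=st();print(R.round(3)[2],(R.T@s['ft_force']).round(2),(R.T@s['wrist_torque']).round(3))"
```

```text
[0.488  0.3188 0.1373] t 10.45 F [-0.7 -0.1 -0.2] lean 0.1 y [ 0.002  0.001 -1.   ]
base-bore mm [-0.1 -2.9 -8.3] radial -1.4 need/50 [-0.052  0.034  0.027] down1mm [ 0.    0.02 -0.  ]
[-0.    -1.     0.002] [-0.21  0.22 -0.68] [ 0.199 -0.     0.108]
```

Emit:
{"name": "carry_out", "arguments": {"series": [{"claw":0,"x":0,"y":0.07,"z":0,"rx":0,"ry":0,"rz":0},{"claw":0,"x":0,"y":0.07,"z":0,"rx":0,"ry":0,"rz":0},{"claw":0,"x":0,"y":0.07,"z":0,"rx":0,"ry":0,"rz":0},{"claw":0,"x":0,"y":0.07,"z":0,"rx":0,"ry":0,"rz":0},{"claw":0,"x":0,"y":0,"z":0,"rx":0,"ry":0,"rz":0}]}}

```text
t: 10.95
tcp_pos: [0.4879, 0.3188, 0.1221]
tool_rot: [-1.384, 0.877, -0.879]
ft_force: [-0.6, 1.4, -1.7]
width: 0.0288
```

```bash
python3 -c "
from look import *
need(0,-.035);P,R,s=st();print(R.round(3)[2],(R.T@s['ft_force']).round(2),(R.T@s['wrist_torque']).round(3))"
```

```text
[0.4879 0.3188 0.1221] t 10.95 F [-0.6  1.4 -1.7] lean 0.1 y [ 0.002  0.001 -1.   ]
base-bore mm [ -0.2  -2.8 -23.5] radial -1.4 need/50 [-0.049  0.23   0.027] down1mm [ 0.      0.02   -0.0001]
[-0.    -1.     0.003] [-1.53  1.74  0.05] [ 0.098 -0.026  0.159]
```

Emit:
{"name": "carry_out", "arguments": {"series": [{"claw":0,"x":0,"y":0.07,"z":0,"rx":0,"ry":0,"rz":0},{"claw":0,"x":0,"y":0.07,"z":0,"rx":0,"ry":0,"rz":0},{"claw":0,"x":0,"y":0.05,"z":0,"rx":0,"ry":0,"rz":0},{"claw":0,"x":0,"y":0,"z":0,"rx":0,"ry":0,"rz":0}]}}

```text
t: 11.35
tcp_pos: [0.488, 0.3189, 0.1115]
tool_rot: [-1.384, 0.878, -0.879]
ft_force: [0.6, 0.3, -0.1]
width: 0.0287
```

```bash
python3 -c "
from look import *
need(0,-.035);P,R,s=st();print(R.round(3)[2],(R.T@s['ft_force']).round(2),(R.T@s['wrist_torque']).round(3))"
```

```text
[0.488  0.3189 0.1115] t 11.35 F [ 0.6  0.3 -0.1] lean 0.1 y [ 0.002  0.001 -1.   ]
base-bore mm [ -0.1  -2.8 -34.1] radial -1.3 need/50 [-0.05   0.019  0.026] down1mm [ 0.    0.02 -0.  ]
[-0.    -1.     0.002] [-0.01  0.12  0.66] [0.023 0.064 0.103]
```

Essentially home (about 1 mm off the floor). I'll open gently, then rise straight up.

Emit:
{"name": "carry_out", "arguments": {"series": [{"claw":0,"x":0,"y":0.02,"z":0,"rx":0,"ry":0,"rz":0},{"claw":0.5,"x":0,"y":0,"z":0,"rx":0,"ry":0,"rz":0},{"claw":0.8,"x":0,"y":0,"z":0,"rx":0,"ry":0,"rz":0},{"claw":1,"x":0,"y":0,"z":0,"rx":0,"ry":0,"rz":0},{"claw":1,"x":0,"y":0,"z":0,"rx":0,"ry":0,"rz":0},{"claw":1,"x":0,"y":0,"z":0,"rx":0,"ry":0,"rz":0},{"claw":1,"x":0,"y":-0.3,"z":0,"rx":0,"ry":0,"rz":0},{"claw":1,"x":0,"y":-0.6,"z":0,"rx":0,"ry":0,"rz":0},{"claw":1,"x":0,"y":-0.8,"z":0,"rx":0,"ry":0,"rz":0},{"claw":1,"x":0,"y":-0.8,"z":0,"rx":0,"ry":0,"rz":0},{"claw":1,"x":0,"y":0,"z":0,"rx":0,"ry":0,"rz":0},{"claw":1,"x":0,"y":0,"z":0,"rx":0,"ry":0,"rz":0}]}}

```text
t: 12.55
tcp_pos: [0.4867, 0.3179, 0.2392]
tool_rot: [-1.387, 0.879, -0.879]
ft_force: [0.0, -0.6, -0.1]
width: 0.0854
```

```bash
python3 - <<'E'
from look import *
P,R,s=st();print(P.round(4),s["width"],s["ft_force"].round(1),s["t"])
O={"thick_stem":[],"slim_stem":[]};ims=[]
for c in("scene","side"):
    p=arm.camera_params(c);im=arm.read_camera(c);ims.append(im[150:,120:520,::-1] if c=="scene" else im[150:,60:460,::-1])
    for n in O:
        for r in arm.regions_of(c,n)[:1]: O[n].append((p,np.array(r["extent"])))
S=stem(.015)
print("thick ext",[e.round(1).tolist() for _,e in O["thick_stem"]])
print("pred home",[ext(p,np.vstack([S[S[:,2]>.1],ring(.015,.035)])+[*B[:2],.01]).round(1).tolist() for p,_ in O["thick_stem"]])
v,f=fit(O["slim_stem"],stem(.01),[.44,-.29]);print("slim",v,f.round(1))
cv2.imwrite("pics/j.png",np.hstack(ims))
E
```

```text
[0.4867 0.3179 0.2392] 0.08537805173752448 [ 0.  -0.6 -0.1] 12.55
thick ext [[393.7, 263.9, 426.3, 319.1], [208.6, 298.6, 230.5, 346.4]]
pred home [[396.7, 266.0, 427.7, 317.6], [207.1, 296.7, 230.1, 346.3]]
slim [ 0.43590337 -0.29039345] [ 3.2  0.6  0.2  0.9 -0.2 -3.2 -0.6 -2.5]
```

View pics/j.png

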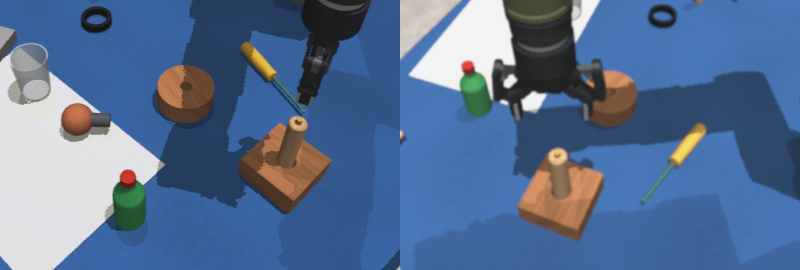

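The stem stands upright in the square foot (scene crop about (293,140), side crop about (559,172)). Its extents match the fully-home prediction to within about 3 px. The gripper is open and clear.

```bash
python3 -c "
from rig import arm
print(arm.sign_off())"
```

```text
the job is handed in; nothing more can be done
None
```

The thick stem is in the bore of the square foot, released and upright, and the job was handed in after about 12.6 s of robot time. `sign_off` gives no verdict, so the results below are from my own checks.

- **Edge-first entry:** I held the stem leaning 15° for at least 0.3 s. The centre of its end was about 2–4 mm below the mouth and about 3 mm off the bore's axis, and no contact force showed. These figures come from the arm's pose and a camera-estimated grip offset.
- **Insertion:** I straightened the stem and slid it down with forces under 3 N at each reading between moves. The last reading before release was about 34 mm deep; I then went 1 mm further and opened the gripper.
- **Final position:** The stem's outline in the scene and side pictures matches a fully seated stem to within about 3 px. The gripper is open and about 79 mm above the stem's top.
- **Slim stem:** It still stands, fitted about 3 mm from the first estimate, which is within the measuring error.
- **Disagreement:** The cameras differed by 2–3 mm on how far off centre the stem sat in the jaws (about 1.5 to 4 mm), so I used a middle value. The computed offset from the bore's axis at full depth was also about 3 mm. That is more than the 1.5 mm of play the bore allows, so it is calibration error.

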